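Slide the grit tray home in the tool grinder

TASK

Put the loose grit tray back in the tool grinder: with the fingertips, push it nose first along the base plate and through the narrow gap between the bored grey pillar and the black cross slide, until it is fully home, square against the stop bar under the grinding wheel. Slide it flat on the plate all the way, never lifting or tipping it, and leave the collet chuck, the wooden cutter block and the spanner where they stand.

Things in the scene. Friction and masses are not known exactly. Their poses are not given: they have to be found in the camera images.
- grinder: Bench tool grinder, fixed. Origin on the bench top under the middle of the gap's mouth; x = the way the tray goes in (roughly world -y, the robot's right), y = across (roughly away from the robot), z up. Dark steel base plate: x -285 to 340 mm, y +-200 mm, top at z = 12 mm, bare at x below 0. White housing from x = 130 mm on
- gap_mouth (a point): Point on the plate's top in the middle of the gap's mouth (grinder x = 0, y = 0); axes as the grinder's. The gap is 93 mm wide, with straight upright sides
- pillar_corner (a point): Foot of the grey bored pillar's corner at the gap's mouth (grinder x = 0, y = -46.5 mm), on the plate's top. The pillar reaches 50 mm farther in and 60 mm away from the gap, 140 mm tall above the plate
- slide_corner (a point): Foot of the black cross slide's corner at the gap's mouth (grinder x = 0, y = +46.5 mm), on the plate's top. The slide reaches 100 mm farther in and 145 mm away from the gap, 38 mm tall above the plate; on it stands a steel holder, up to 170 mm above the plate
- stop_face (a point): Point on the plate's top at the middle of the brass stop bar's face that the tray's nose meets, 105 mm beyond the gap's mouth; bar fixed, 100 mm wide, 20 mm tall. Over it, from 61 mm beyond the mouth, hang the wheel (its bottom 50 mm above the plate) and the collet station
- tray: Loose shallow open tray of bare folded sheet metal, about 0.4 kg, 170 mm long (its x), 88 mm wide (its y), flat on the plate before the gap, up to 0.3 rad out of line. Origin at the centre of its underside; +x points to the nose, which goes in first (each corner bevelled 6 mm over the last 12). Walls 3 mm thick, 28 mm tall; floor 3 mm. Slides with ordinary metal friction and stays where left
- tray_nose (a point): Point at the middle of the tray's nose, on its underside (85 mm ahead of the tray's origin)
- tray_rear (a point): Point at the middle of the tray's rear, on its underside, at the outer face of the rear panel (85 mm behind the tray's origin). The panel is orange, flat, upright, 88 mm wide, 34 mm tall, 4 mm thick. With the tray home it stands 65 mm before the gap's mouth
- chuck: Bystander: loose knurled steel collet chuck, 44 mm across and 52 mm tall, standing on the base plate beside the pillar, on the robot's side; origin at the centre of its underside
- cutter_block: Bystander: loose wooden block 70 x 110 mm, 30 mm tall, with six cutters standing in it (52 mm tall in all), on the bench beyond the open end of the base plate; origin at the centre of its underside
- spanner: Bystander: loose steel spanner 150 mm long lying on the bench beyond the side of the base plate that is farther from the robot
Mind the look-alikes: they are no part of the job. Of the things like the tray, leave any that is green or turquoise; of the rest the larger one is meant.

How it is judged:
On the way:
1. the tray's nose is in the gap, in line with it (x of tray_nose in the frame of grinder above 0.01 m and y of tray_nose in the frame of grinder between -0.008 and 0.008 m and angle between the x axis of tray and the x axis of grinder, either way round below 0.12 rad), for 0.1 s.
At the end, for the whole second after the job is handed in: The tray lies flat and still on the base plate, through the gap, its nose within 5 mm of the stop bar and within 8 mm of the gap's middle line, its length within 0.05 rad of the way in (x of tray_nose in the frame of grinder above 0.1 m and y of tray_nose in the frame of grinder between -0.008 and 0.008 m and angle between the x axis of tray and the x axis of grinder, either way round below 0.05 rad and z of tray in the frame of grinder below 0.015 m and angle between tray's own z axis and vertical below 0.03 rad and linear speed of tray below 0.01 m/s); the robot touches nothing.
It fails at once if the tray is lifted off the base plate or tipped (z of tray in the frame of grinder above 0.018 m or angle between tray's own z axis and vertical above 0.06 rad).
It fails at once if the chuck is shifted by more than 15 mm or knocked over (distance of chuck from where it was at the start of the episode above 0.015 m or angle between chuck's own z axis and vertical above 0.3 rad).
It fails at once if the cutter block is shifted by more than 15 mm (distance of cutter_block from where it was at the start of the episode above 0.015 m).
It fails at once if the spanner is shifted by more than 15 mm (distance of spanner from where it was at the start of the episode above 0.015 m).
It also fails if it takes over 72 s, if anything falls off the work surface, if the arm or the gripper's body presses on something with over 40 N, if the wrist force passes 120 N, or if a joint passes its speed limit or range.

ROBOT

A 7-joint arm with a two-finger parallel gripper is mounted at the origin on the work surface. World frame = base frame: x ahead of the robot, y to its left, z up, the work surface at z = 0. Lengths are in m, angles in rad, forces in N, time in s.
With the tool pointing down it reaches from about 0.4 to 0.875 m from the base axis. Payload 6.5 kg.
Tool frame: the origin (TCP) lies between the finger pads; the fingertips stand 14 mm ahead of it and the grasp point (between the pads) lies 5 mm behind it; z points along the fingers, y is the direction in which the jaws open and shut (so a half turn about z gives the same grasp; the last joint's range is limited). The gripper opens to 85 mm and grips with 20 to 120 N. Pads are 22 mm wide; open, the fingers measure 114 mm over their backs; the gripper's body (76 mm by 85 mm) begins 54 mm behind the grasp point. The pads swing forward as they close: fully open they stand 13 mm farther back than shut.
Start: joints at [1.256, 0.536, -0.004, 1.538, 0.003, 1.067, -0.071], TCP at [0.16, -0.63, 0.245] pointing down, gripper open.
Joint ranges: [-2.7, 2.7], [-0.37, 2.16], [-1.27, 1.26], [0.24, 2.4], [-1.31, 4.45], [0.19, 1.91], [-2.76, 2.76]. Speed limits (rad/s): [2.39, 2.39, 3.14, 3.14, 3.14, 3.14, 3.14].

INTERFACE

Orientations are given as a unit quaternion [x, y, z, w].
In Python, from workcell import robot, cams, ticket gives the robot as it stands.
- The arm moves only by the shell command python3 -m creep 'ROWS' [FORCE]. ROWS is JSON, a list that holds one entry, the list of rows, each a list of 7 numbers: the shift along the tool's x, y, z in cm, then the turn, a rotation vector about the tool's x, y, z in degrees, then the gripper command: -1 is fully open, 1 is shut, values between are in proportion. A call has 1 to 20 rows; each row is the pose to reach, as a shift and turn from the pose measured when the call began, along the tool's axes at that moment; what a row does not reach only later rows make up. A row lasts 1/10 s, in which the tool goes at most 50 mm and 8.59 degrees, less where a joint would pass 70% of its speed; a pose out of reach is approached as far as the arm can. A call with a gripper value outside its range is refused whole. The fingers move at their own pace and stop on an object; FORCE is the grip in N (left out, the last holds). Time passes only in rows, so rows that repeat a pose let the fingers close. It gives the time, the measured TCP pose, the force and the opening at its end, in the units of the state.
- robot.state(): the state, without advancing time (a new reading comes with each control period).
- cams.read_camera(name): name is "side" or "top" or "wrist"; returns (picture, depth): 420x560x3 uint8, red, green, blue; 420x560 float32, m along the optical axis (not along the pixel's ray), 0 where there is no reading.
- cams.camera_info(name): a dict with "intrinsics" (3x3 intrinsics, pixels), "k1" (the pictures are not rectified: a ray, as slopes to the right and down, at radius r is drawn at 1 + k1 r^2 times it, then the intrinsics apply), "eye" and "attitude" of the camera in the world. Camera axes: x right, y down, z forward; pixel columns grow to the right and rows downward; lengths in m; the calibration is good to about 2 mm. A picture is of the moment at which its call begins: read the wrist's pose just before it. camera_info takes no time and is no camera call; for the wrist camera it gives the pose at the moment of the call.
- ticket.hand_in(): hands the job in, once; it reports no verdict.
The state is a dict: "time": time; "joints": joint angles; "dq": joint speeds; "effort": joint torques, N m; "position": TCP position; "ee_rot": TCP orientation; "wrist_force": force on the tool from outside, world axes, zero at the start; "wrist_torque": the same for the moment, N m; "opening": finger opening in m.
Only numpy, scipy, OpenCV 4.12 (cv2) and the standard library are available. Lean on these libraries where they do the work, as an engineer would, in place of code of your own. Each camera call takes 0.05 s, during which the arm holds its last target.

## Working session

There is one attempt and no reset: what is moved stays moved. The work goes in short steps, Python scripts to look and compute and a shell command to move; the robot and the scene stay as the last step left them, time stands still between calls to the robot, and variables do not carry over. Pictures are saved under pics/ and viewed, and the job is handed in when it is done.

```bash
ls; mkdir -p pics; python3 - <<'E'
from workcell import robot, cams, ticket
import cv2
print(robot.state())
for n in ("side","top","wrist"):
    i=cams.camera_info(n); p,d=cams.read_camera(n)
    cv2.imwrite(f"pics/{n}0.png",p[:,:,::-1]); print(n,i)
E
```

```text
pics
{'time': 0.0, 'joints': array([ 1.25579685,  0.53716749, -0.00446219,  1.53887298,  0.00259565,
        1.06733449, -0.07118547]), 'dq': array([-0.00076254,  0.00119069,  0.00076927, -0.00028115, -0.00070827,
       -0.00031693,  0.00058937]), 'effort': array([ 1.59709566e-04, -5.83406210e+01,  1.04889069e+00, -2.59100354e+01,
        1.24307789e-02,  9.64057865e-03, -1.14603614e-05]), 'position': array([ 0.15990157, -0.62938433,  0.24441206]), 'ee_rot': array([ 9.92265442e-01,  1.24130992e-01, -1.66797566e-04, -8.72468658e-04]), 'wrist_force': array([ 1.06673973, -0.53698203, -0.51749132]), 'wrist_torque': array([ 0.07009623, -0.01707276, -0.03110625]), 'opening': 0.08558593486150083}
side {'intrinsics': array([[422.77243261,   0.        , 277.22880906],
       [  0.        , 422.77243261, 210.84643632],
       [  0.        ,   0.        ,   1.        ]]), 'k1': -0.0077404784566729645, 'eye': array([0.09064767, 0.91810276, 0.7106563 ]), 'attitude': array([-0.24107127,  0.87692978, -0.39932903,  0.11582368])}
top {'intrinsics': array([[484.26513476,   0.        , 281.88650564],
       [  0.        , 484.26513476, 203.92090567],
       [  0.        ,   0.        ,   1.        ]]), 'k1': -0.03776366574178662, 'eye': array([0.3535051 , 0.23867745, 1.06533534]), 'attitude': array([ 0.71111277, -0.6994271 ,  0.04383691, -0.05655695])}
wrist {'intrinsics': array([[344.99886668,   0.        , 288.19434062],
       [  0.        , 344.99886668, 210.69118294],
       [  0.        ,   0.        ,   1.        ]]), 'k1': -0.048843819179566005, 'eye': array([ 0.22880302, -0.61295556,  0.37292688]), 'attitude': array([ 0.7823452 , -0.60728719, -0.08524643,  0.10895551])}
```

View pics/side0.png

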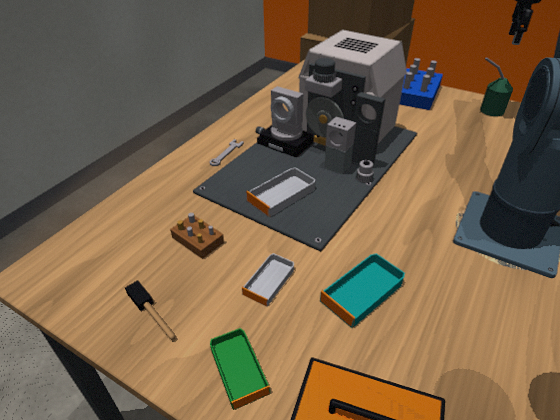

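View pics/top0.png

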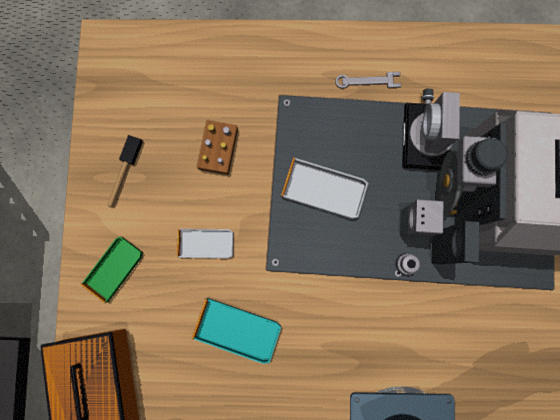

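View pics/wrist0.png

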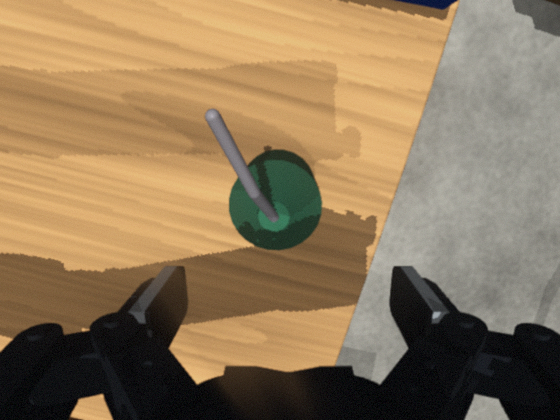

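Candidates in the top view: a large silver tray with an orange rear on the plate at (325,190), a small silver one at (206,244), a turquoise one at (238,330) and a green one at (113,269). Turquoise and green are excluded. Of the other two, the larger one on the plate is the one meant. I'll confirm it in an enlarged crop.

```bash
cat > h.py <<'E'
import numpy as np, cv2
from scipy.spatial.transform import Rotation as R
def undist(i,uv):
    uv=np.atleast_2d(np.array(uv,float)); K=i['intrinsics']
    d=np.c_[(uv[:,0]-K[0,2])/K[0,0],(uv[:,1]-K[1,2])/K[1,1]]
    s=d.copy()
    for _ in range(20): s=d/(1+i['k1']*(s**2).sum(1,keepdims=True))
    return s
def toplane(i,uv,z):
    s=undist(i,uv); r=R.from_quat(i['attitude']).apply(np.c_[s,np.ones(len(s))])
    e=i['eye']; return e+r*((z-e[2])/r[:,2])[:,None]
def proj(i,P):
    c=R.from_quat(i['attitude']).inv().apply(np.atleast_2d(P)-i['eye']); s=c[:,:2]/c[:,2:]
    s=s*(1+i['k1']*(s**2).sum(1,keepdims=True)); K=i['intrinsics']
    return np.c_[s[:,0]*K[0,0]+K[0,2],s[:,1]*K[1,1]+K[1,2]]
def crop(im,u0,v0,w,h,f,fn):
    cv2.imwrite(fn,cv2.resize(im[v0:v0+h,u0:u0+w,::-1],None,fx=f,fy=f,interpolation=cv2.INTER_CUBIC))
E
python3 - <<'E'
import cv2
from h import *
t=cv2.imread('pics/top0.png')[:,:,::-1]; s=cv2.imread('pics/side0.png')[:,:,::-1]
crop(t,260,80,200,200,3,'pics/c1.png'); crop(t,390,80,130,130,4,'pics/c1b.png')
crop(s,190,60,240,190,3,'pics/c2.png')
E
```

```text
(no output)
```

View pics/c1.png

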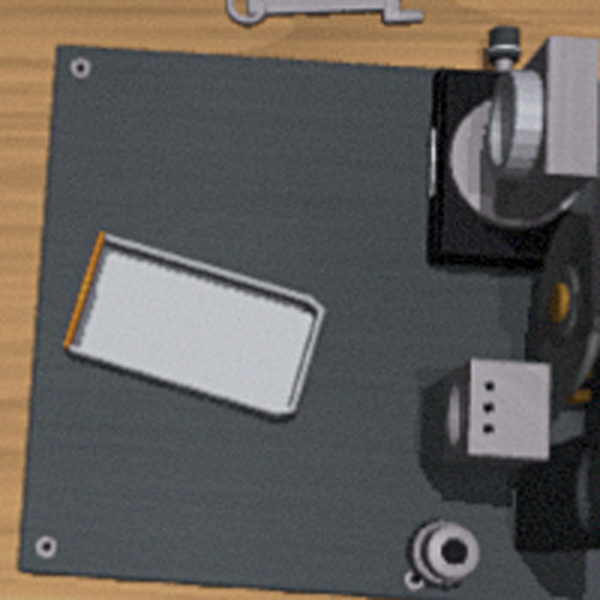

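View pics/c2.png

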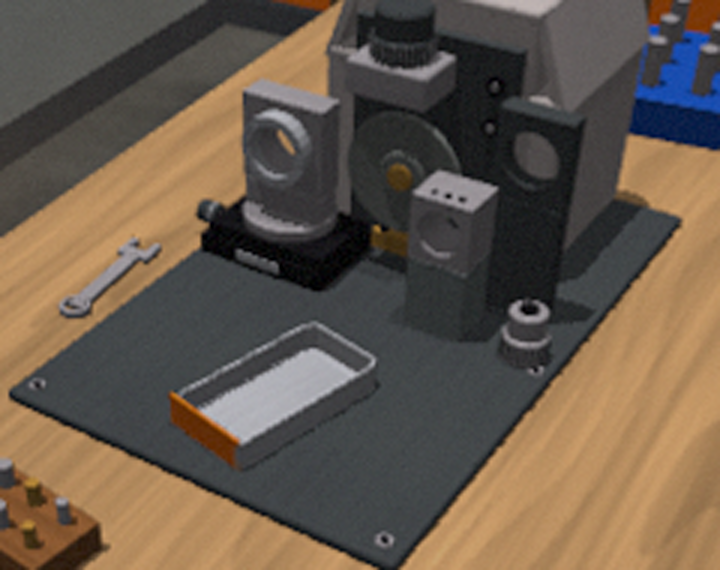

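The large silver tray at (325,190) is confirmed: orange rear at the left, bevelled nose at the right, square to neither plate nor gap. Now I'll measure the grinder frame and the tray pose from it.

```bash
cat > m.py <<'E'
from h import *
from workcell import cams
def grinder(i):
    f=lambda x,y:((x+.5)/3-.5+260,(y+.5)/3-.5+80)
    pts=[(58,45,.012,-.285,.2),(20,572,.012,-.285,-.2),(428,263,.05,0,.0465),(437,71,.05,0,.1915),(470,361,.152,0,-.0465),(470,458,.152,0,-.1065),(549,363,.152,.05,-.0465),(549,458,.152,.05,-.1065)]
    W=[];G=[]
    for x,y,z,gx,gy in pts:
        W.append(toplane(i,[f(x,y)],z)[0,:2]); G.append((gx,gy))
    W=np.array(W);G=np.array(G)
    c=W.mean(0);g=G.mean(0);H=(G-g).T@(W-c);U,S,V=np.linalg.svd(H);Rm=(V.T@U.T)
    # proper rotation?
    return W,G,Rm,c-Rm@g
if __name__=='__main__':
    i=cams.camera_info('top')
    W,G,Rm,t=grinder(i)
    print('det',np.linalg.det(Rm),'origin',t,'xaxis',Rm[:,0],'yaw',np.arctan2(Rm[1,0],Rm[0,0]))
    print(np.round(1000*((W-t)@Rm-G),1))
E
python3 m.py
```

```text
det 0.9999999999999997 origin [ 0.54047387 -0.00169394] xaxis [-0.04890416 -0.99880348] yaw -1.6197200018592557
[[ 3.1  1.1]
 [ 2.5  4.3]
 [-5.9 -5.6]
 [-3.5 -7.4]
 [ 0.1  1.5]
 [ 1.8 -0.2]
 [ 0.3  3.4]
 [ 1.5  3. ]]
```

Residuals up to 7 mm are too coarse. I'll use the depth image and sub-pixel line fits instead.

```bash
python3 - <<'E'
from h import *
from workcell import cams
for n in ('top','side'):
    i=cams.camera_info(n); p,d=cams.read_camera(n)
    np.savez(f'{n}0.npz',p=p,d=d)
    v,u=np.mgrid[0:420,0:560]; s=undist(i,np.c_[u.ravel(),v.ravel()]); z=d.ravel()
    X=i['eye']+R.from_quat(i['attitude']).apply(np.c_[s,np.ones(len(s))]*z[:,None]); X=X.reshape(420,560,3)
    np.save(f'{n}X.npy',X)
    if n=='top':
        for uv in [(300,120),(300,250),(370,110),(410,160),(405,140),(425,215),(435,230),(420,205),(325,190),(150,300),(330,60)]: print(uv,np.round(X[uv[1],uv[0]],4))
        Z=X[...,2]
        for lo,hi in [(.04,.06),(.14,.165)]:
            m=((Z>lo)&(Z<hi)).astype('u1')*255
            print(lo,cv2.boundingRect(m[80:280,390:480]))
        vis=np.clip(Z/.2*255,0,255).astype('u1')
        cv2.imwrite('pics/z.png',cv2.resize(cv2.applyColorMap(vis,cv2.COLORMAP_JET)[80:280,260:460],None,fx=3,fy=3,interpolation=cv2.INTER_NEAREST))
E
```

```text
(300, 120) [0.696  0.2216 0.0113]
(300, 250) [0.4037 0.218  0.014 ]
(370, 110) [0.7214 0.0637 0.0121]
(410, 160) [ 0.5978 -0.0144  0.0506]
(405, 140) [ 0.6456 -0.0078  0.0373]
(425, 215) [ 0.4668 -0.0149  0.1538]
(435, 230) [ 0.4387 -0.0336  0.1523]
(420, 205) [ 0.4859 -0.0061  0.1529]
(325, 190) [0.5356 0.1649 0.0174]
(150, 300) [0.2899 0.5423 0.0027]
(330, 60) [8.453e-01 1.534e-01 8.000e-04]
0.04 (8, 8, 82, 186)
0.14 (24, 16, 66, 167)
```

View pics/z.png

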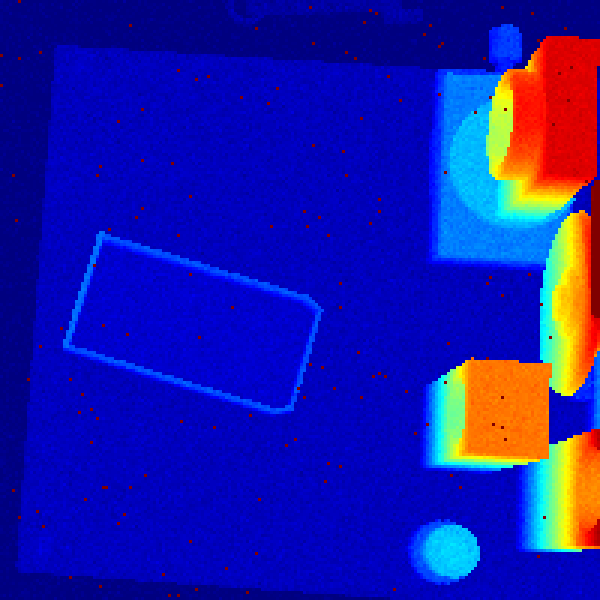

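```bash
python3 - <<'E'
from h import *
from workcell import cams
i=cams.camera_info('top'); X=np.load('topX.npy'); Z=cv2.medianBlur(X[...,2].astype('f4'),3)
e={}
# slide near side edge (faces gap): columns 410..432, last row with z>.031
def colEdge(cols,rows,th,z,last):
    o=[]
    for u in cols:
        r=[v for v in rows if Z[v,u]>th]
        if r: o.append((u,(max(r)+.5) if last else (min(r)-.5)))
    o=np.array(o); return o, toplane(i,o,z)
def rowEdge(rows,cols,th,z):
    o=[]
    for v in rows:
        r=[u for u in cols if Z[v,u]>th]
        if r: o.append((min(r)-.5,v))
    o=np.array(o); return o,toplane(i,o,z)
S={}
S['slide gap y=46.5']=colEdge(range(409,433),range(155,190),.031,.05,True)
S['slide mouth top x=0']=rowEdge(range(108,162),range(398,425),.044,.05)
S['slide mouth foot x=0']=rowEdge(range(108,162),range(395,420),.018,.0125)
S['pillar top gap y=-46.5']=colEdge(range(419,440),range(190,215),.145,.152,False)
S['pillar top far y=-106.5']=colEdge(range(419,440),range(205,240),.145,.152,True)
S['pillar top mouth x=0']=rowEdge(range(203,230),range(400,435),.145,.152)
S['pillar foot mouth x=0']=rowEdge(range(212,232),range(390,425),.02,.0125)
S['plate end']=rowEdge(range(105,262),range(262,290),.006,.012)
S['plate far']=colEdge(range(290,390),range(88,108),.006,.012,False)
for k,(o,P) in S.items():
    a=np.polyfit(P[:,1],P[:,0],1) if 'y=' in k or 'far' in k else np.polyfit(P[:,0],P[:,1],1)
    print(k,'slope %.4f'%a[0],'mean',np.round(P[:,:2].mean(0),4))
np.save('S.npy',S,allow_pickle=True)
E
```

```text
slide gap y=46.5 slope 0.0767 mean [ 0.5824 -0.0367]
slide mouth top x=0 slope -0.0575 mean [ 0.6544 -0.0089]
slide mouth foot x=0 slope -0.0532 mean [ 0.6654 -0.0094]
pillar top gap y=-46.5 slope 0.0489 mean [ 0.4962 -0.0238]
pillar top far y=-106.5 slope 0.0370 mean [ 0.4353 -0.0223]
pillar top mouth x=0 slope -0.0740 mean [0.4648 0.0034]
pillar foot mouth x=0 slope -0.0162 mean [ 4.692e-01 -4.000e-04]
plate end slope -0.0526 mean [0.5519 0.2834]
plate far slope 0.0513 mean [0.7482 0.1326]
```

```bash
cat > g.py <<'E'
from h import *
a=.052
XA=np.array([-np.sin(a),-np.cos(a)]);YA=np.array([np.cos(a),-np.sin(a)]);O=np.array([.5406,-.0024])
def w2g(P): 
    q=np.atleast_2d(P)[:,:2]-O; return np.c_[q@XA,q@YA]
def g2w(G): G=np.atleast_2d(G); return O+G[:,:1]*XA+G[:,1:2]*YA
def tray(i,p):
    """tray pose from top picture: bright/orange mask -> outer outline at rim height"""
    hsv=cv2.cvtColor(p,cv2.COLOR_RGB2HSV)
    v,u=np.mgrid[0:420,0:560]
    br=(hsv[...,2]>115)&(hsv[...,1]<70)
    orr=(hsv[...,1]>150)&(hsv[...,0]<20)&(hsv[...,2]>100)
    G=w2g(toplane(i,np.c_[u.ravel(),v.ravel()],.012)); G=G.reshape(420,560,2)
    reg=(G[...,0]>-.275)&(G[...,0]<.06)&(abs(G[...,1])<.12)
    m=((br|orr)&reg).astype('u1')*255
    m=cv2.morphologyEx(m,cv2.MORPH_CLOSE,np.ones((3,3)))
    return m,orr&reg
E
python3 - <<'E'
from g import *
from workcell import cams
i=cams.camera_info('top'); p=np.load('top0.npz')['p']
m,o=tray(i,p)
cs,_=cv2.findContours(m,cv2.RETR_EXTERNAL,cv2.CHAIN_APPROX_NONE); c=max(cs,key=cv2.contourArea)
P=w2g(toplane(i,c[:,0,:],.040))*1000
r=cv2.minAreaRect(P.astype('f4')); print(r, len(c)); print(np.round(cv2.boxPoints(r),1))
v,u=np.nonzero(o); Q=w2g(toplane(i,np.c_[u,v],.046))*1000
vx,vy,x,y=cv2.fitLine(Q.astype('f4'),cv2.DIST_HUBER,0,.01,.01).ravel(); print('orange ctr',Q.mean(0),'ext',Q.min(0),Q.max(0),'dir',np.arctan2(vy,vx),len(u))
q=cv2.cvtColor(p,cv2.COLOR_RGB2BGR); cv2.drawContours(q,[c],-1,(0,0,255),1); cv2.imwrite('pics/tr.png',cv2.resize(q[80:280,260:460],None,fx=3,fy=3))
# depth based
X=np.load('topX.npy'); G=w2g(X.reshape(-1,3)).reshape(420,560,2)
md=(X[...,2]>.028)&(X[...,2]<.055)&(G[...,0]>-.28)&(G[...,0]<-.02)&(abs(G[...,1])<.12)
md=cv2.medianBlur(md.astype('u1')*255,3); v,u=np.nonzero(md)
D=w2g(toplane(i,np.c_[u,v],.04))*1000; print(cv2.minAreaRect(D.astype('f4')),len(u))
E
```

```text
((-169.08921813964844, -12.851341247558594), (90.06073760986328, 171.49639892578125), 76.47431182861328) 220
[[-263.   -36.6]
 [ -96.3  -76.7]
 [ -75.2   10.9]
 [-241.9   51. ]]
orange ctr [-249.73601508    6.28665216] ext [-261.63640496  -35.71845568] [-238.87986769   46.61866549] dir 1.334024 88
((-170.639892578125, -13.249008178710938), (90.716552734375, 170.6658477783203), 76.23628997802734) 534
```

View pics/tr.png

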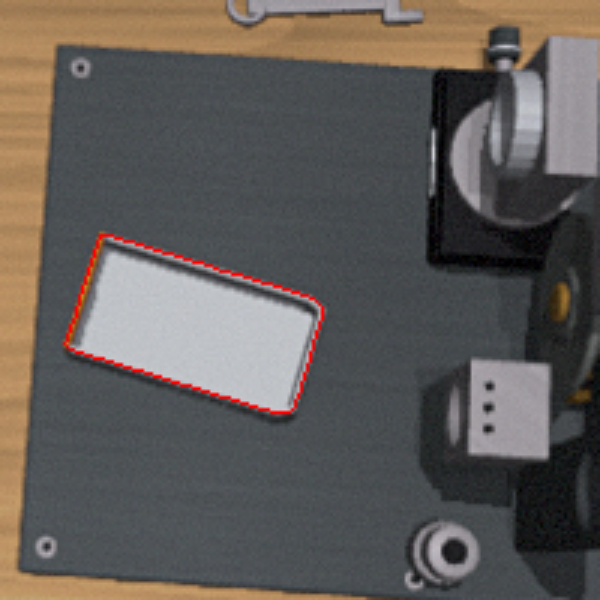

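Tray measured in the grinder frame: centre (-169,-13) mm, heading about -13.6°, size 90x171 mm, which fits. Next I'll check the heights along the route and the chuck's position.

```bash
python3 - <<'E'
from g import *
X=np.load('topX.npy');Z=cv2.medianBlur(X[...,2].astype('f4'),5)
print('max z',Z.max()); 
for t in (.2,.3,.4):
    m=Z>t; print(t,X[m].min(0),X[m].max(0))
m=(Z>.045)&(Z<.08); v,u=np.nonzero(m[240:290,385:425]); P=np.median(X[240:290,385:425][v,u],0); print('chuck',P,w2g(P))
S=np.load('sideX.npy'); Zs=cv2.medianBlur(S[...,2].astype('f4'),5)
v,u=np.mgrid[0:420,0:560]; k=(u>300)&(u<410)&(v<150)&(S[...,0]>.2)&(S[...,0]<.8)&(S[...,1]<0)&(S[...,1]>-.5)
print('side housing', S[k].min(0),S[k].max(0), np.percentile(S[k],99,axis=0))
print('targets: A above', g2w([[-.105,-.105]]), 'push', g2w([[-.105,-.08]]), 'rear',g2w([[-.285,0]]))
E
```

```text
max z 0.2823114
0.2 [ 0.3535051  -0.24101118  0.18836432] [0.65725191 0.23867745 1.06533534]Traceback (most recent call last):
  File "<stdin>", line 5, in <module>
    return umr_minimum(a, axis, None, out, keepdims, initial, where)
ValueError: zero-size array to reduction operation minimum which has no identity
```

```bash
cat > mv.py <<'E'
import sys
from g import *
from workcell import robot
def to(world=None,gr=None,z=None,yaw=None):
    """prints shift (cm) in tool axes and rotvec (deg) to reach a tool-down pose; yaw = azimuth of tool x in the grinder frame (deg, 180 = camera behind)"""
    s=robot.state(); q=R.from_quat(s['ee_rot']); p=s['position']
    w=np.array(world) if world is not None else g2w([gr])[0]
    t=np.array([w[0],w[1],z])
    print('t',round(s['time'],2),'tcp',np.round(p,4),'grinder',np.round(w2g(p)*1000,1),'F',np.round(s['wrist_force'],1),'open',round(s['opening'],4))
    print('shift cm',np.round(q.inv().apply(t-p)*100,2))
    if yaw is not None:
        x=np.cos(np.radians(yaw))*XA+np.sin(np.radians(yaw))*YA; x=np.r_[x,0]; zz=np.array([0,0,-1.]); y=np.cross(zz,x)
        r=q.inv()*R.from_matrix(np.c_[x,y,zz]); print('turn deg',np.round(np.degrees(r.as_rotvec()),2))
E
python3 - <<'E'
from mv import *
to(world=[.16,-.63],z=.45); to(world=[.45,-.30],z=.45,yaw=180); to(gr=[-.105,-.11],z=.45,yaw=180)
E
python3 -m creep '[[[0,0,-5,0,0,0,1],[0,0,-10,0,0,0,1],[0,0,-15,0,0,0,1],[0,0,-20,0,0,0,1],[0,0,-20,0,0,0,1]]]' 40
```

```text
t 0.25 tcp [ 0.16   -0.6297  0.2449] grinder [[ 646.2 -347.5]] F [0.4 0.3 0.5] open 0.0856
shift cm [-1.000e-02  1.000e-02 -2.051e+01]
t 0.25 tcp [ 0.16   -0.6297  0.2449] grinder [[ 646.2 -347.5]] F [0.4 0.3 0.5] open 0.0856
shift cm [ 36.22 -24.83 -20.49]
turn deg [-4.000e-02 -3.000e-02 -7.276e+01]
t 0.25 tcp [ 0.16   -0.6297  0.2449] grinder [[ 646.2 -347.5]] F [0.4 0.3 0.5] open 0.0856
shift cm [ 44.94 -64.73 -20.46]
turn deg [-4.000e-02 -3.000e-02 -7.276e+01]
time: 0.75
position: [0.1606, -0.6323, 0.4533]
ee_rot: [0.992, 0.124, 0.001, 0.006]
wrist_force: [0.4, -0.0, 0.5]
opening: 0.0122
```

```bash
python3 -m creep '[[[36,-25,0,0,0,-36,1],[36,-25,0,0,0,-36,1],[36,-25,0,0,0,-36,1],[36,-25,0,0,0,-36,1],[36,-25,0,0,0,-36,1],[36,-25,0,0,0,-36,1],[36,-25,0,0,0,-50,1],[36,-25,0,0,0,-60,1],[36,-25,0,0,0,-73,1],[40,-45,0,0,0,-73,1],[40,-45,0,0,0,-73,1],[40,-45,0,0,0,-73,1],[45,-64,0,0,0,-73,1],[45,-64,0,0,0,-73,1],[45,-64,0,0,0,-73,1],[45,-64,0,0,0,-73,1],[45,-64,0,0,0,-73,1],[45,-64,0,0,0,-73,1]]]'
python3 - <<'E'
from mv import *
to(gr=[-.110,-.115],z=.2,yaw=180)
print(robot.state()['joints'])
E
```

```text
time: 2.55
position: [0.4379, 0.106, 0.4458]
ee_rot: [0.72, 0.694, -0.002, 0.005]
wrist_force: [0.0, -1.1, 0.6]
opening: -0.0001
t 2.55 tcp [0.4379 0.106  0.4458] grinder [[-102.9 -108.2]] F [ 0.  -1.1  0.6] open -0.0001
shift cm [ 0.94 -0.79 24.57]
turn deg [0.29 0.52 0.88]
[ 0.39800163  0.06877351 -0.77370645  1.71008184  0.05941158  1.38161649
 -0.42231169]
```

```bash
python3 - <<'E'
from mv import *
to(gr=[-.122,-.112],z=.05,yaw=180)
E
python3 -m creep '[[[2,-1.2,5,0.3,0.5,0.9,1],[2,-1.2,10,0.3,0.5,0.9,1],[2,-1.2,15,0.3,0.5,0.9,1],[2,-1.2,20,0.3,0.5,0.9,1],[2,-1.2,25,0.3,0.5,0.9,1],[2,-1.2,30,0.3,0.5,0.9,1],[2,-1.2,35,0.3,0.5,0.9,1],[2,-1.2,39,0.3,0.5,0.9,1],[2,-1.2,39.5,0.3,0.5,0.9,1],[2,-1.2,39.5,0.3,0.5,0.9,1]]]'
python3 - <<'E'
from mv import *
from workcell import cams
to(gr=[-.122,-.112],z=.036,yaw=180)
for n in('side','top'):
    p,d=cams.read_camera(n); np.savez(n+'1.npz',p=p,d=d)
    if n=='side': crop(p,190,60,240,190,3,'pics/s1.png')
    else: crop(p,260,80,200,200,3,'pics/t1.png')
E
```

```text
t 2.55 tcp [0.4379 0.106  0.4458] grinder [[-102.9 -108.2]] F [ 0.  -1.1  0.6] open -0.0001
shift cm [ 2.27 -0.55 39.56]
turn deg [0.29 0.52 0.88]
time: 3.55
position: [0.428, 0.1227, 0.0504]
ee_rot: [0.725, 0.689, -0.001, -0.0]
wrist_force: [0.5, 1.5, 0.9]
opening: -0.0002
t 3.55 tcp [0.428  0.1227 0.0504] grinder [[-119. -119.]] F [0.5 1.5 0.9] open -0.0002
shift cm [0.3  0.7  1.44]
turn deg [-0.12  0.06  0.01]
```

View pics/s1.png

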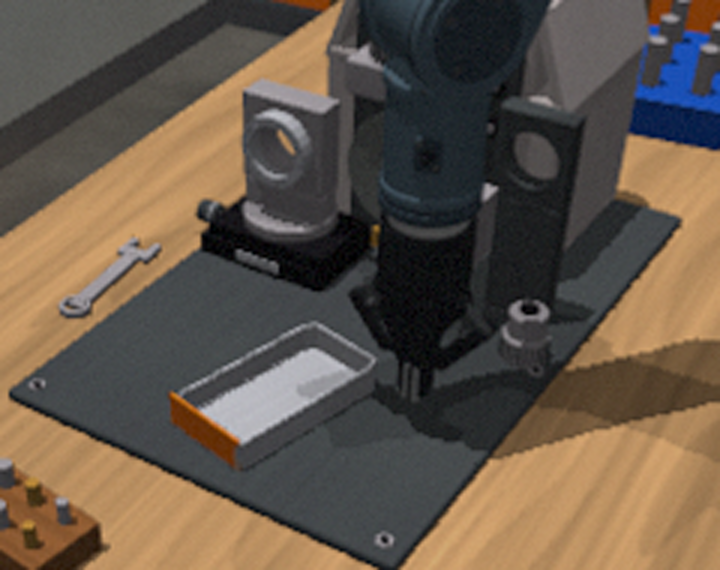

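View pics/t1.png

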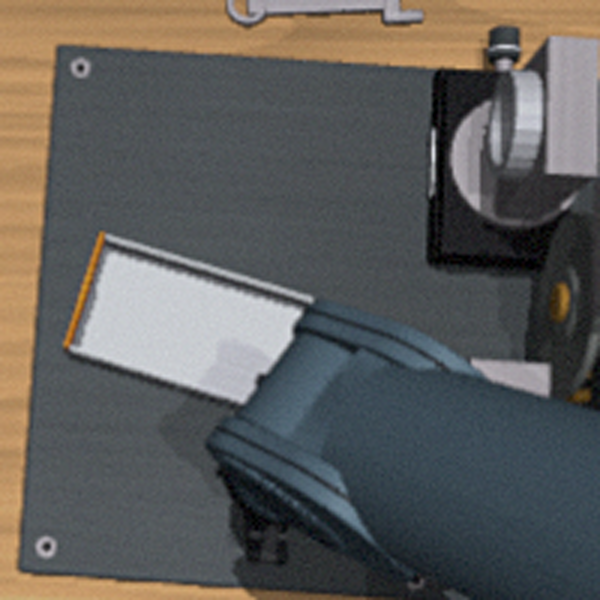

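Neither view shows the tray touched: the fingertips are at side crop (410,395), right of the nose. Next I lower the tips and nudge the nose sideways, because turning about a point behind the centre should both square and centre the tray.

```bash
python3 -m creep '[[[0.3,0,1.4,0,0,0,1],[0.3,0,1.4,0,0,0,1],[0.3,1,1.4,0,0,0,1],[0.3,2,1.4,0,0,0,1],[0.3,2.6,1.4,0,0,0,1],[0.3,3,1.4,0,0,0,1],[0.3,3.3,1.4,0,0,0,1],[0.3,3.6,1.4,0,0,0,1],[0.3,3.9,1.4,0,0,0,1],[0.3,4.2,1.4,0,0,0,1],[0.3,4.5,1.4,0,0,0,1],[0.3,4.8,1.4,0,0,0,1],[0.3,4.8,1.4,0,0,0,1],[0.3,4.8,1.4,0,0,0,1]]]'
cat > look.py <<'E'
import sys
from mv import *
from workcell import cams
k=sys.argv[1]
to(gr=[-.122,-.07],z=.036,yaw=180)
i=cams.camera_info('top');p,d=cams.read_camera('top'); np.savez(f't{k}.npz',p=p,d=d); crop(p,260,80,200,200,3,f'pics/t{k}.png')
ps,d2=cams.read_camera('side'); np.savez(f's{k}.npz',p=ps,d=d2); crop(ps,190,60,240,190,3,f'pics/s{k}.png')
E
python3 look.py 2
```

```text
time: 5.05
position: [0.4787, 0.124, 0.0388]
ee_rot: [0.725, 0.688, 0.002, 0.001]
wrist_force: [-0.5, -1.0, -0.2]
opening: 0.0002
t 5.05 tcp [0.4787 0.124  0.0388] grinder [[-123.1  -68.4]] F [-0.5 -1.  -0.2] open 0.0002
shift cm [-0.11 -0.16  0.28]
turn deg [ 0.22 -0.08 -0.03]
```

View pics/t2.png

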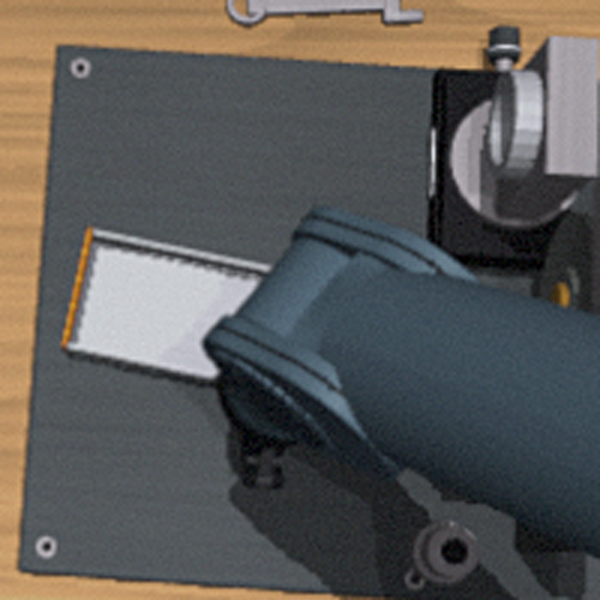

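View pics/s2.png

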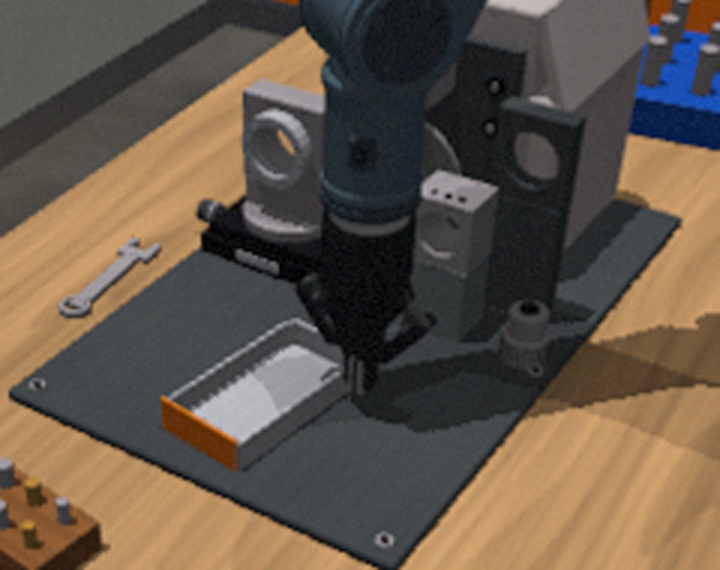

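```bash
cat >> g.py <<'E'
def pose(i,p):
    m,o=tray(i,p); v,u=np.nonzero(o); Q=w2g(toplane(i,np.c_[u,v],.046))*1000
    r=cv2.minAreaRect(Q.astype('f4'))
    vx,vy,x,y=cv2.fitLine(Q.astype('f4'),cv2.DIST_HUBER,0,.01,.01).ravel()
    h=np.arctan2(vy,vx); h=(h+np.pi)%np.pi-np.pi/2; c=Q.mean(0); D=np.array([np.cos(h),np.sin(h)])
    L=np.ptp(Q@np.array([-D[1],D[0]]))
    print('n',len(u),'heading deg %.1f'%np.degrees(h),'panel len %.0f'%L,'rear',np.round(c-2*D,1),'centre',np.round(c+83*D,1),'nose',np.round(c+168*D,1))
E
cat >> look.py <<'E'
pose(i,p)
E
python3 - <<'E'
from g import *
from workcell import cams
i=cams.camera_info('top')
for f in('top0','t2'): pose(i,np.load(f+'.npz')['p'])
E
```

```text
n 88 heading deg -13.6 panel len 85 rear [-251.7    6.8] centre [-169.1  -13.2] nose [-86.4 -33.1]
n 80 heading deg -8.3 panel len 87 rear [-257.1    7.3] centre [-173.    -4.9] nose [-88.9 -17.2]
```

The nose swings about the rear end, and the rear stays at y=+7. So I push the nose on by about 14 mm, then nudge the rear by -7 from the other side.

```bash
python3 -m creep '[[[0,0.3,0.2,0,0,0,1],[0,0.6,0.2,0,0,0,1],[0,0.9,0.2,0,0,0,1],[0,1.2,0.2,0,0,0,1],[0,1.4,0.2,0,0,0,1],[0,1.4,0.2,0,0,0,1],[0,1.4,0.2,0,0,0,1]]]'
python3 look.py 3
```

```text
time: 5.85
position: [0.4929, 0.1235, 0.037]
ee_rot: [0.725, 0.688, 0.002, 0.001]
wrist_force: [0.5, -0.2, -0.3]
opening: 0.0003
t 5.85 tcp [0.4929 0.1235 0.037 ] grinder [[-123.3  -54.1]] F [ 0.5 -0.2 -0.3] open 0.0003
shift cm [-0.13 -1.59  0.09]
turn deg [ 0.26 -0.1  -0.02]
n 80 heading deg -3.1 panel len 86 rear [-261.2    8.7] centre [-176.3    4.1] nose [-91.5  -0.5]
```

```bash
python3 -m creep '[[[0,-1,0,0,0,0,1],[0,-1.5,-3,0,0,0,1],[0,-1.5,-7,0,0,0,1],[4,3,-8,0,0,0,1],[8,6,-8,0,0,0,1],[12.5,10,-8,0,0,0,1],[12.5,14,-8,0,0,0,1],[12.5,14,-8,0,0,0,1],[12.5,14,-4,0,0,0,1],[12.5,14,0,0,0,0,1],[12.5,14,0,0,0,0,1],[12.5,14,0,0,0,0,1]]]'
python3 look.py 4
```

```text
time: 7.15
position: [0.6382, 0.2411, 0.038]
ee_rot: [0.725, 0.689, 0.001, 0.001]
wrist_force: [0.7, 0.2, 0.3]
opening: -0.0003
t 7.15 tcp [0.6382 0.2411 0.038 ] grinder [[-248.2   84.8]] F [0.7 0.2 0.3] open -0.0003
shift cm [-12.62 -15.48   0.14]
turn deg [ 0.17 -0.07  0.02]
n 62 heading deg -3.0 panel len 70 rear [-261.6   -1.3] centre [-176.8   -5.8] nose [-91.9 -10.2]
```

View pics/s4.png

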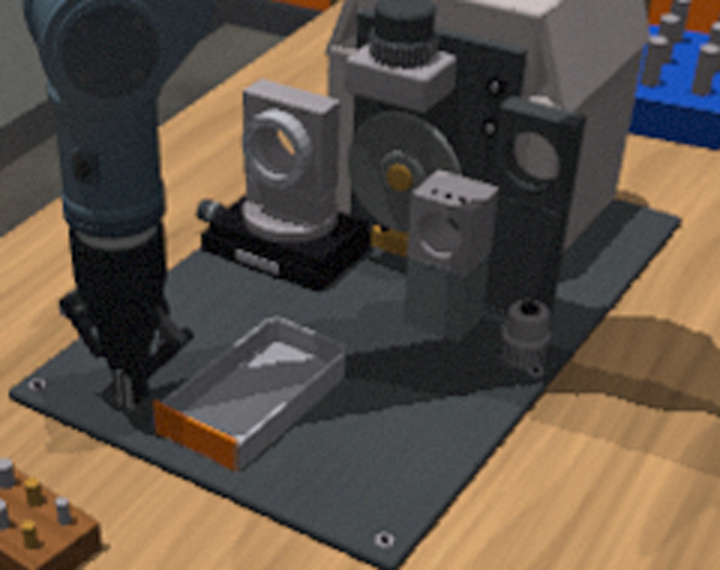

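The side view shows the fingers on the far side of the rear corner (crop (125,400)), with the tray free. In the top view the arm hides part of the panel (length 70 of 88), so I disregard that reading. Now the rear nudge.

```bash
python3 -m creep '[[[0,-1,0.1,0,0,0,1],[0,-1.5,0.1,0,0,0,1],[0,-1.9,0.1,0,0,0,1],[0,-2.2,0.1,0,0,0,1],[0,-2.5,0.1,0,0,0,1],[0,-2.8,0.1,0,0,0,1],[0,-3,0.1,0,0,0,1],[0,-3,0.1,0,0,0,1],[0,-3,0.1,0,0,0,1],[0,-2,0,0,0,0,1],[0,0,0,0,0,0,1],[0,0,-4,0,0,0,1],[3,0,-8,0,0,0,1],[8,0,-8,0,0,0,1],[8,0,-8,0,0,0,1]]]'
python3 look.py 5
```

```text
time: 8.75
position: [0.6419, 0.3314, 0.123]
ee_rot: [0.723, 0.691, 0.007, -0.001]
wrist_force: [-1.4, 0.2, -0.5]
opening: 0.0
t 8.75 tcp [0.6419 0.3314 0.123 ] grinder [[-338.6   83.8]] F [-1.4  0.2 -0.5] open 0.0
shift cm [-21.65 -15.61   8.33]
turn deg [ 0.43 -0.69  0.43]
n 77 heading deg 1.9 panel len 85 rear [-259.3   -4. ] centre [-174.3   -1.1] nose [-89.3   1.8]
```

View pics/t5.png

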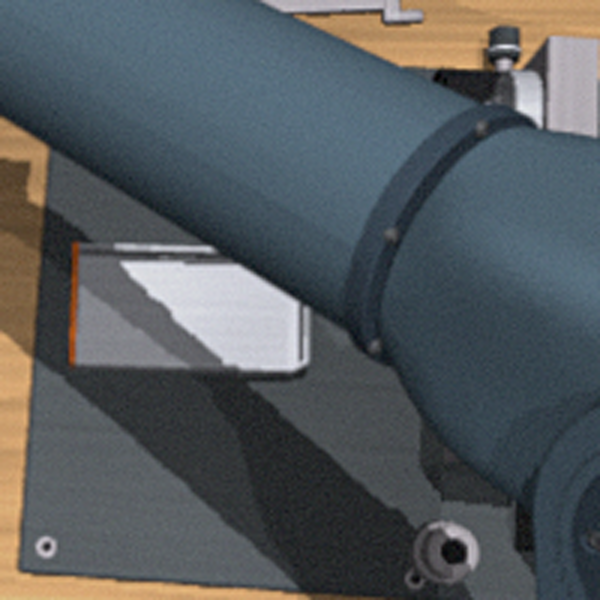

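Now heading +1.9° and centre y=-1 mm. The tray's left end and orange rear stand clear at crop (75,305), with only its upper middle hidden by the arm. Next I half-open the fingers, straddle the rear panel and push straight.

```bash
python3 -m creep '[[[-2,-4,0,0.4,-0.7,0.4,0],[-4.6,-8.5,0,0.4,-0.7,0.4,0],[-4.6,-8.5,0,0.4,-0.7,0.4,0],[-4.6,-8.5,0,0.4,-0.7,0.4,0]]]'
python3 - <<'E'
from mv import *
to(gr=[-.294,-.001],z=.033,yaw=180)
E
```

```text
time: 9.25
position: [0.5555, 0.279, 0.1191]
ee_rot: [0.727, 0.686, -0.005, 0.003]
wrist_force: [0.7, -0.0, 0.4]
opening: 0.0428
t 9.25 tcp [0.5555 0.279  0.1191] grinder [[-2.818e+02  2.000e-01]] F [ 0.7 -0.   0.4] open 0.0428
shift cm [ 1.32 -0.11  8.59]
turn deg [-0.11  0.65 -0.33]
```

```bash
python3 -m creep '[[[1.3,-0.1,0,0,0.5,-0.3,0],[1.3,-0.1,3,0,0.5,-0.3,0],[1.3,-0.1,6,0,0.5,-0.3,0],[1.3,-0.1,8.5,0,0.5,-0.3,0],[1.3,-0.1,8.5,0,0.5,-0.3,0],[1.3,-0.1,8.5,0,0.5,-0.3,0]]]'
python3 look.py 6
python3 - <<'E'
from mv import *
to(gr=[-.270,-.001],z=.033,yaw=180)
E
```

```text
time: 9.85
position: [0.556, 0.2921, 0.0342]
ee_rot: [0.726, 0.688, -0.001, -0.0]
wrist_force: [-0.2, -0.0, 0.1]
opening: 0.0428
t 9.85 tcp [0.556  0.2921 0.0342] grinder [[-2.949e+02  1.000e-01]] F [-0.2 -0.   0.1] open 0.0428
shift cm [-17.3   -7.    -0.14]
turn deg [-0.09  0.09 -0.05]
n 31 heading deg 2.5 panel len 39 rear [-258.3  -29.9] centre [-173.4  -26.2] nose [-88.5 -22.5]
t 9.95 tcp [0.5565 0.2923 0.0355] grinder [[-295.2    0.5]] F [-0.1  0.7  0.8] open 0.0425
shift cm [-2.52 -0.15  0.25]
turn deg [ 0.02  0.03 -0.05]
```

View pics/s6.png

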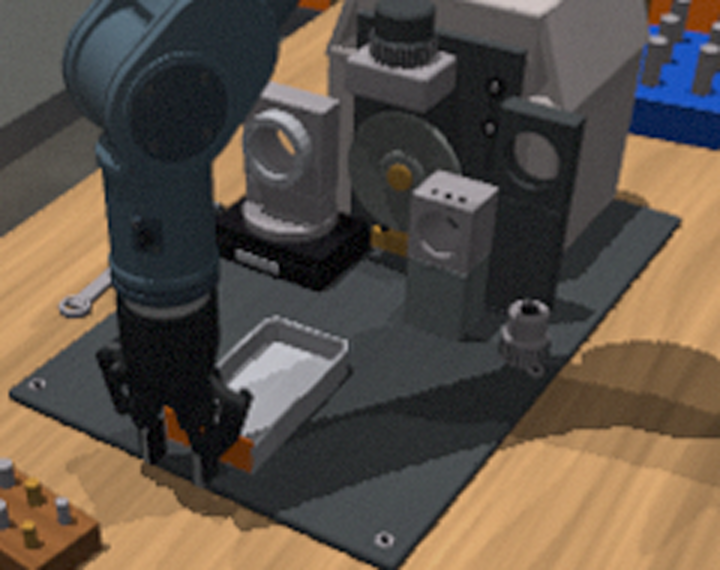

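The side view shows both fingers behind the orange panel (crop (150,450) and (200,475)). I push straight to just before the mouth, then look.

```bash
python3 -m creep '[[[-1,-0.1,0.1,0,0,0,0],[-2,-0.1,0.1,0,0,0,0],[-2.5,-0.1,0.1,0,0,0,0],[-3,-0.1,0.1,0,0,0,0],[-3.5,-0.1,0.1,0,0,0,0],[-4,-0.1,0.1,0,0,0,0],[-4.5,-0.1,0.1,0,0,0,0],[-5,-0.1,0.1,0,0,0,0],[-5.5,-0.1,0.1,0,0,0,0],[-6,-0.1,0.1,0,0,0,0],[-6.5,-0.1,0.1,0,0,0,0],[-7,-0.1,0.1,0,0,0,0],[-7.5,-0.1,0.1,0,0,0,0],[-8,-0.1,0.1,0,0,0,0],[-8.4,-0.1,0.1,0,0,0,0],[-8.8,-0.1,0.1,0,0,0,0],[-9.2,-0.1,0.1,0,0,0,0],[-9.4,-0.1,0.1,0,0,0,0],[-9.4,-0.1,0.1,0,0,0,0]]]'
python3 look.py 7
```

```text
time: 11.85
position: [0.5504, 0.1976, 0.0344]
ee_rot: [0.726, 0.688, -0.001, 0.001]
wrist_force: [0.0, 0.4, 0.6]
opening: 0.0429
t 11.85 tcp [0.5504 0.1976 0.0344] grinder [[-200.2   -0.6]] F [0.  0.4 0.6] open 0.0429
shift cm [-7.83 -6.93 -0.15]
turn deg [-0.    0.09 -0.08]
n 5 heading deg -14.7 panel len 5 rear [-189.6  -35.1] centre [-107.4  -56.7] nose [-25.2 -78.3]
```

View pics/s7.png

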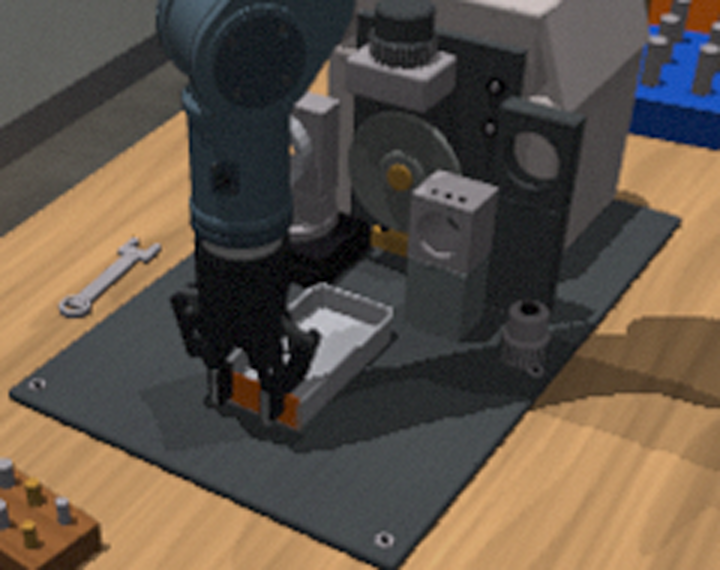

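View pics/t7.png

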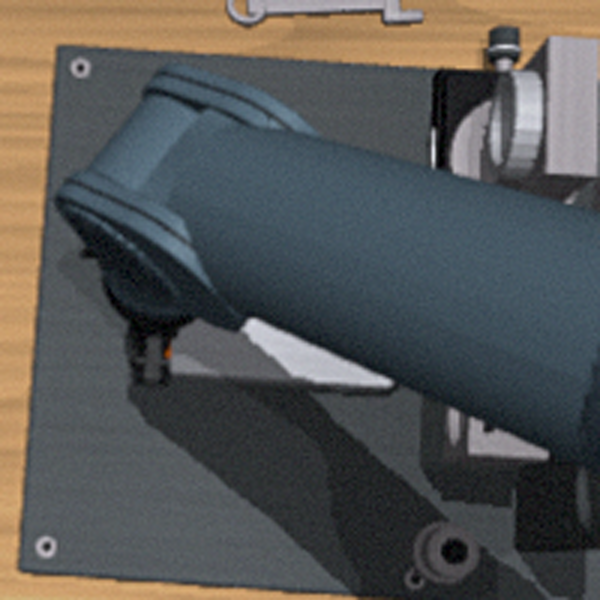

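```bash
python3 - <<'E'
from g import *
from workcell import cams
i=cams.camera_info('top'); p=np.load('t7.npz')['p'].astype(int).sum(2)
# lower wall edge: steepest bright->dark step going down each column
o=[]
for u in range(320,384):
    c=cv2.GaussianBlur(p[:,u].astype('f4').reshape(-1,1),(1,3),0).ravel()
    g=np.diff(c[198:216]); k=g.argmin(); o.append((u,198+k+.5,g[k]))
o=np.array(o); G=w2g(toplane(i,o[:,:2],.04))*1000
for a in range(0,64,6): print(o[a],np.round(G[a],1))
k=o[:,2]<-60
f=np.polyfit(G[k,0],G[k,1],1); print(k.sum(),'slope deg',np.degrees(f[0]),'y at -100',np.polyval(f,-100),'at -25',np.polyval(f,-25))
# same on original for bias
s=cv2.imread('pics/t7.png')
cv2.imwrite('pics/t7z.png',cv2.resize(s[300:450,150:450],None,fx=2.5,fy=2.5))
E
```

```text
[320.  204.5 -80. ] [-177.1  -49.8]
[326.  204.5 -90. ] [-164.3  -49. ]
[332.   205.5  -68.25] [-151.4  -50.2]
[338.   205.5  -51.25] [-138.6  -49.4]
[344.   205.5  -52.75] [-125.9  -48.5]
[ 350.   198.5 -122. ] [-113.8  -32.6]
[ 356.    204.5  -109.25] [-100.4  -44.6]
[ 362.    206.5  -152.75] [-87.4 -48.1]
[ 368.    207.5  -182.25] [-74.6 -49.4]
[ 374.    207.5  -151.75] [-61.8 -48.5]
[ 380.    208.5  -167.25] [-49.  -49.8]
50 slope deg -0.2966995019728426 y at -100 -46.90157266787207 at -25 -47.289951407756085
```

View pics/t7z.png

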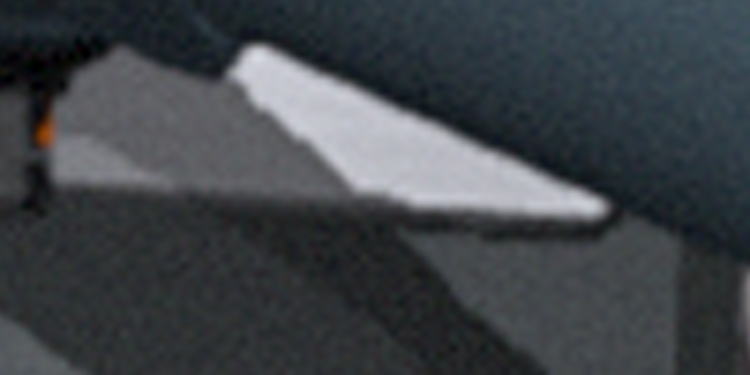

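The tray is in front of the mouth (side crop), but the partly hidden wall edge in the top view suggests it may sit near y=-5. The fit is tight, so I back off to get a clear view.

```bash
python3 -m creep '[[[1.5,0,0,0,0,0,0],[3,0,-4,0,0,0,0],[5,0,-8,0,0,0,0],[8,-5,-12,0,0,0,0],[8,-10,-12,0,0,0,0],[8,-15,-12,0,0,0,0],[8,-18,-12,0,0,0,0],[8,-18,-12,0,0,0,0]]]'
python3 look.py 8
```

```text
time: 12.75
position: [0.3681, 0.2882, 0.1541]
ee_rot: [0.723, 0.691, -0.003, 0.0]
wrist_force: [0.9, 0.2, -0.3]
opening: 0.0423
t 12.75 tcp [0.3681 0.2882 0.1541] grinder [[-281.3 -187.3]] F [ 0.9  0.2 -0.3] open 0.0423
shift cm [-15.96  11.66  11.85]
turn deg [-0.19  0.26  0.42]
n 71 heading deg -0.0 panel len 85 rear [-190.    -5.1] centre [-105.    -5.1] nose [-20.   -5.1]
```

View pics/t8.png

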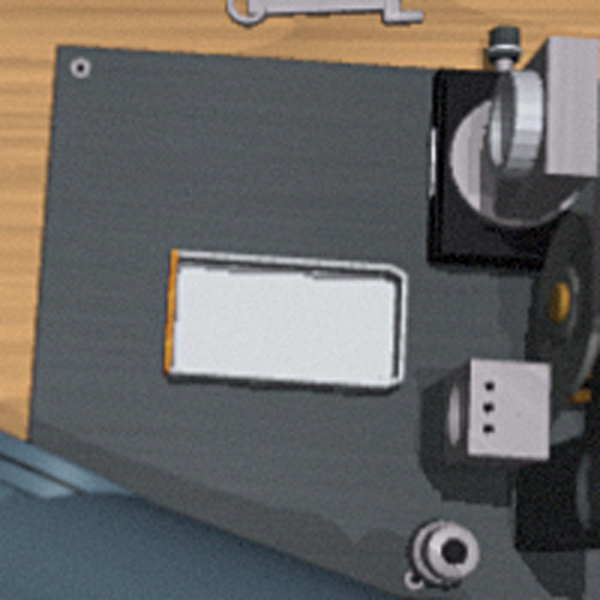

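View pics/s8.png

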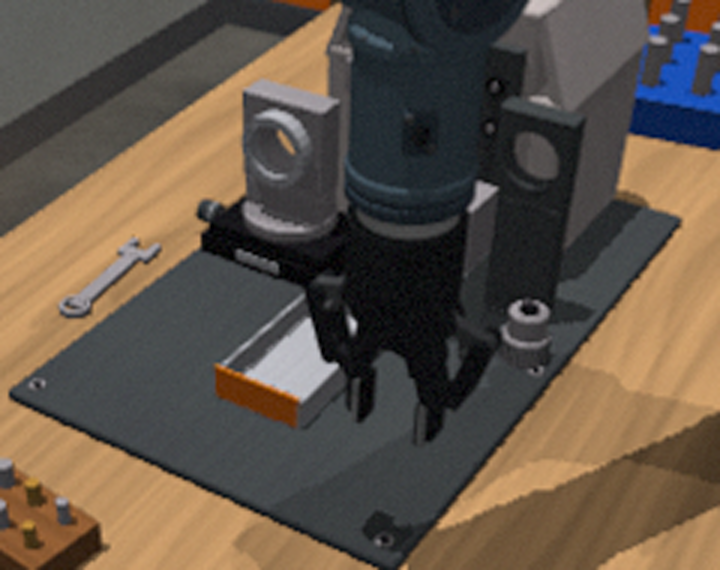

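```bash
python3 - <<'E'
from g import *
from workcell import cams
it=cams.camera_info('top'); i2=cams.camera_info('side')
p=np.load('top0.npz')['p']; crop(p,395,150,60,60,10,'pics/k1.png')
p=np.load('side0.npz')['p']; crop(p,285,110,80,70,10,'pics/k2.png')
E
```

```text
(no output)
```

View pics/k1.png

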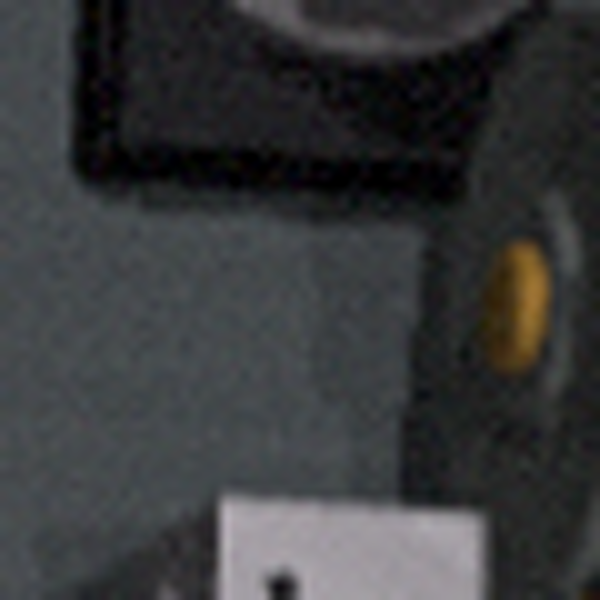

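View pics/k2.png

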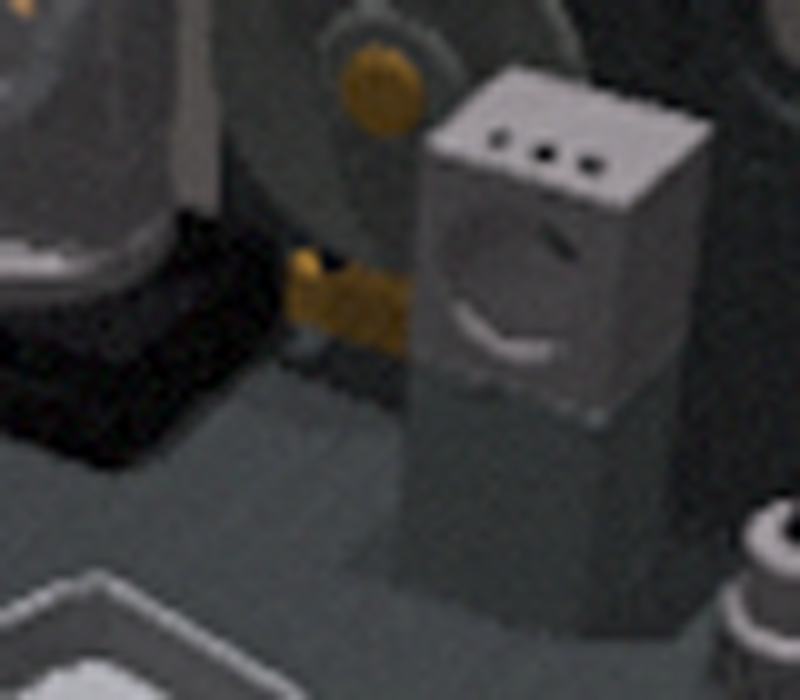

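```bash
python3 - <<'E'
from g import *
from workcell import cams
it=cams.camera_info('top'); i2=cams.camera_info('side')
c=lambda x,y,u0,v0,f:((x+.5)/f-.5+u0,(y+.5)/f-.5+v0)
for n,i,x,y,u0,v0,z in [('slide foot corner top-cam',it,78,183,395,150,.012),('slide top corner',it,122,148,395,150,.05),('pillar top corner',it,220,497,395,150,.152),('pillar top far corner',it,487,515,395,150,.152),
  ('slide foot, side-cam',i2,122,467,285,110,.012),('pillar foot, side',i2,398,583,285,110,.012),('pillar top, side',i2,428,138,285,110,.152),('pillar top -106, side',i2,628,208,285,110,.152),('pillar foot -106',i2,590,640,285,110,.012)]:
    print(n,np.round(w2g(toplane(i,[c(x,y,u0,v0,10)],z))*1000,1))
c3=lambda x,y:((x+.5)/3-.5+190,(y+.5)/3-.5+60)
print('side: tray panel top corners now',np.round(w2g(toplane(i2,[c3(216,364),c3(299,400)],.046))*1000,1))
print('bottom',np.round(w2g(toplane(i2,[c3(217,396),c3(297,428)],.012))*1000,1))
E
```

```text
slide foot corner top-cam [[ 1.8 48.5]]
slide top corner [[ 2.5 47.9]]
pillar top corner [[ -0.1 -43.7]]
pillar top far corner [[ 50.8 -43.7]]
slide foot, side-cam [[ 6.6 50.6]]
pillar foot, side [[ -0.9 -47. ]]
pillar top, side [[  2.9 -44.1]]
pillar top -106, side [[  -1.  -104.9]]
pillar foot -106 [[   4.3 -105.6]]
side: tray panel top corners now [[-186.2   39.1]
 [-189.   -48.8]]
bottom [[-188.    38.2]
 [-186.4  -45.4]]
```

Both cameras agree: the gap runs from about y=-44 to +48 in my frame, so its middle is at +2.2 mm and the tray is 7 mm off to the robot's side, heading 0. I correct the frame and push the tray's side flat with two fingers, tool turned by 90°.

```bash
sed -i "s/^def w2g/O=O+.0022*YA+.001*XA\ndef w2g/" g.py; python3 - <<'E'
from mv import *
to(gr=[-.106,-.085],z=.12,yaw=270)
from workcell import cams
pose(cams.camera_info('top'),np.load('t8.npz')['p']); print(robot.state()['joints'])
E
```

```text
t 12.85 tcp [0.3741 0.2881 0.1545] grinder [[-282.4 -183.6]] F [ 0.8 -0.4 -0.4] open 0.043
shift cm [-17.65   9.83   3.49]
turn deg [ -0.09   0.11 -89.91]
n 71 heading deg -0.0 panel len 85 rear [-191.    -7.3] centre [-106.    -7.3] nose [-21.   -7.3]
[-0.17541939  0.46985794 -0.70856708  2.03898801  0.43261345  0.78456201
 -1.19471846]
```

```bash
python3 -m creep '[[[-4,2,0,0,0,-9,0],[-8,4,0,0,0,-18,0],[-12,6,0,0,0,-26,0],[-15,8,0,0,0,-34,0],[-17.6,9.8,1,0,0,-42,0],[-17.6,9.8,2,0,0,-50,0],[-17.6,9.8,3,0,0,-58,0],[-17.6,9.8,3.5,0,0,-66,0],[-17.6,9.8,3.5,0,0,-74,0],[-17.6,9.8,3.5,0,0,-82,0],[-17.6,9.8,3.5,0,0,-90,0],[-17.6,9.8,3.5,0,0,-90,0],[-17.6,9.8,3.5,0,0,-90,0]]]'
python3 - <<'E'
from mv import *
to(gr=[-.106,-.085],z=.034,yaw=270)
E
```

```text
time: 14.15
position: [0.4639, 0.107, 0.1196]
ee_rot: [0.028, 1.0, -0.001, -0.0]
wrist_force: [0.3, -0.4, -0.0]
opening: 0.0427
t 14.15 tcp [0.4639 0.107  0.1196] grinder [[-106.3  -84.5]] F [ 0.3 -0.4 -0. ] open 0.0427
shift cm [ 0.05 -0.02  8.56]
turn deg [-0.1  -0.   -0.22]
```

```bash
python3 -m creep '[[[0,0,3,0,0,0,0],[0,0,6,0,0,0,0],[0,0,8.5,0,0,0,0],[0,0,8.5,0,0,0,0],[-0.7,0,8.5,0,0,0,0],[-1.4,0,8.5,0,0,0,0],[-1.8,0,8.5,0,0,0,0],[-2.1,0,8.5,0,0,0,0],[-2.4,0,8.5,0,0,0,0],[-2.7,0,8.5,0,0,0,0],[-2.9,0,8.5,0,0,0,0],[-3,0,8.5,0,0,0,0],[-3,0,8.5,0,0,0,0],[-3,0,8.5,0,0,0,0]]]'
python3 look.py 9
```

```text
time: 15.55
position: [0.4936, 0.1052, 0.0346]
ee_rot: [0.028, 1.0, -0.001, -0.0]
wrist_force: [-2.9, 0.2, 0.4]
opening: 0.0429
t 15.55 tcp [0.4936 0.1052 0.0346] grinder [[-106.   -54.7]] F [-2.9  0.2  0.4] open 0.0429
shift cm [ 1.53  1.59 -0.15]
turn deg [-1.000e-01  6.000e-02  8.979e+01]
n 69 heading deg -0.4 panel len 87 rear [-191.1   -1.2] centre [-106.1   -1.7] nose [-21.1  -2.3]
```

View pics/t9.png

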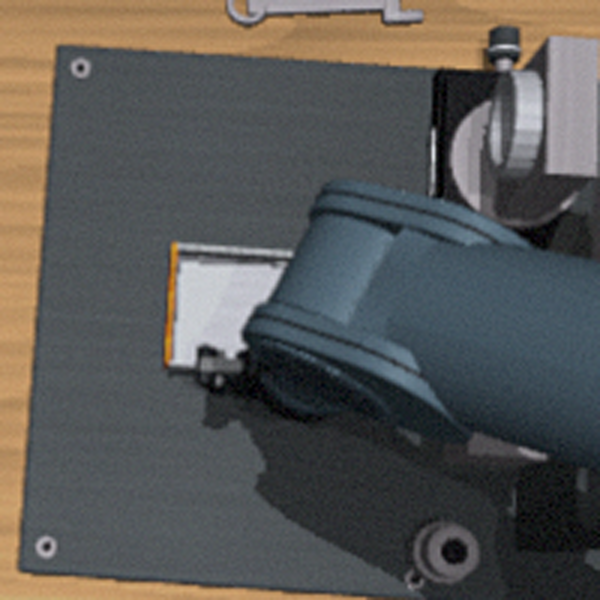

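```bash
python3 -m creep '[[[-0.1,0,0,0,0,0,0],[-0.2,0,0,0,0,0,0],[-0.2,0,0,0,0,0,0],[-0.2,0,0,0,0,0,0],[1,0,0,0,0,0,0],[2,0,0,0,0,0,0],[3,0,-3,0,0,0,0],[3,0,-7,0,0,0,0],[4,2,-10,0,0,4,0],[4,6,-10,0,0,12,0],[4,10,-10,0,0,20,0],[4,14,-10,0,0,28,0],[4,18,-10,0,0,36,0],[4,20,-10,0,0,44,0],[4,20,-10,0,0,52,0],[4,20,-10,0,0,60,0],[4,20,-10,0,0,68,0],[4,20,-10,0,0,76,0],[4,20,-10,0,0,84,0],[4,20,-10,0,0,90,0]]]'
python3 look.py 10
```

```text
time: 17.65
position: [0.464, 0.3071, 0.1342]
ee_rot: [0.728, 0.685, -0.001, 0.001]
wrist_force: [0.3, 0.6, 0.0]
opening: 0.0425
t 17.65 tcp [0.464  0.3071 0.1342] grinder [[-306.1  -94.8]] F [0.3 0.6 0. ] open 0.0425
shift cm [-18.37   2.63   9.86]
turn deg [-0.    0.13 -0.49]
n 32 heading deg -1.5 panel len 40 rear [-190.9   22.5] centre [-105.9   20.3] nose [-21.   18.1]
```

View pics/t10.png

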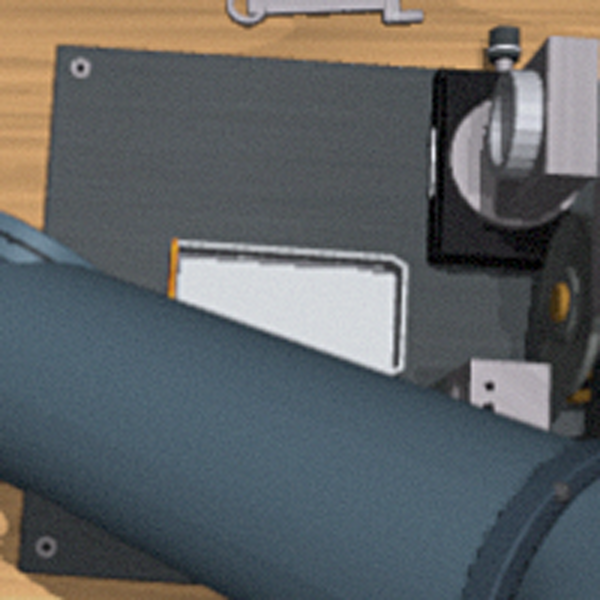

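```bash
python3 - <<'E'
from g import *
from mv import to
from workcell import cams
i=cams.camera_info('top')
for f in('t8','t10'):
    p=np.load(f+'.npz')['p']; m,o=tray(i,p)
    E=[]
    for u in range(324,384):
        r=[v for v in range(150,180) if m[v,u]]
        if r: E.append((u,min(r)))   # same pixel convention as contour
    G=w2g(toplane(i,E,.04))*1000; a=np.polyfit(G[:,0],G[:,1],1); print(f,'far wall y mean %.1f slope %.2f deg'%(G[:,1].mean(),np.degrees(a[0])),'min/max x',G[:,0].min(),G[:,0].max())
    N=[]
    for v in range(170,198):
        r=[u for u in range(385,402) if m[v,u]]
        if r: N.append((max(r),v))
    G=w2g(toplane(i,N,.04))*1000; print('nose x %.1f slope %.2f'%(G[:,0].mean(),np.degrees(np.polyfit(G[:,1],G[:,0],1)[0])))
to(gr=[-.206,0],z=.034,yaw=180)
E
```

```text
t8 far wall y mean 38.0 slope -0.24 deg min/max x -174.7385818282179 -47.08760013280052
nose x -20.6 slope -0.45
t10 far wall y mean 45.5 slope -0.41 deg min/max x -175.11646385894022 -47.43201773279278
nose x -20.1 slope -1.65
t 17.75 tcp [0.4641 0.3072 0.1343] grinder [[-306.2  -94.7]] F [-0.1 -0.2 -0.8] open 0.0426
shift cm [-9.96  9.51 10.05]
turn deg [ 0.01  0.14 -0.22]
```

```bash
python3 -m creep '[[[-3,3,0,0,0,0,0],[-6,6,0,0,0,0,0],[-8.7,9.5,0,0,0.1,-0.2,0],[-8.7,9.5,0,0,0.1,-0.2,0],[-8.7,9.5,3,0,0.1,-0.2,0],[-8.7,9.5,7,0,0.1,-0.2,0],[-8.7,9.5,10,0,0.1,-0.2,0],[-8.7,9.5,10,0,0.1,-0.2,0],[-8.7,9.5,10,0,0.1,-0.2,0]]]'
python3 - <<'E'
from mv import *
to(gr=[-.17,0],z=.034,yaw=180)
E
```

```text
time: 18.65
position: [0.5537, 0.2152, 0.0349]
ee_rot: [0.725, 0.689, -0.0, -0.0]
wrist_force: [0.8, -0.3, 0.9]
opening: 0.0424
t 18.65 tcp [0.5537 0.2152 0.0349] grinder [[-219.    -0.4]] F [ 0.8 -0.3  0.9] open 0.0424
shift cm [-4.9   0.03  0.09]
turn deg [-0.02  0.02  0.09]
```

```bash
python3 -m creep '[[[-0.6,0,0,0,0,0,0],[-1.2,0,0,0,0,0,0],[-1.6,0,0,0,0,0,0],[-2,0,0,0,0,0,0],[-2.4,0,0,0,0,0,0],[-2.8,0,0,0,0,0,0],[-3.1,0,0,0,0,0,0],[-3.4,0,0,0,0,0,0],[-3.7,0,0,0,0,0,0],[-4,0,0,0,0,0,0],[-4.2,0,0,0,0,0,0],[-4.4,0,0,0,0,0,0],[-4.6,0,0,0,0,0,0],[-4.8,0,0,0,0,0,0],[-4.8,0,0,0,0,0,0]]]'
python3 look.py 11
```

```text
time: 20.15
position: [0.5512, 0.1666, 0.0348]
ee_rot: [0.725, 0.689, -0.001, 0.0]
wrist_force: [-0.2, 2.1, 0.8]
opening: 0.0428
t 20.15 tcp [0.5512 0.1666 0.0348] grinder [[-170.3   -0.4]] F [-0.2  2.1  0.8] open 0.0428
shift cm [-4.82 -6.97 -0.11]
turn deg [-0.04  0.06  0.06]
n 2 heading deg 3.2 panel len 2 rear [-160.1  -36.6] centre [-75.2 -31.8] nose [  9.7 -27.1]
```

View pics/t11.png

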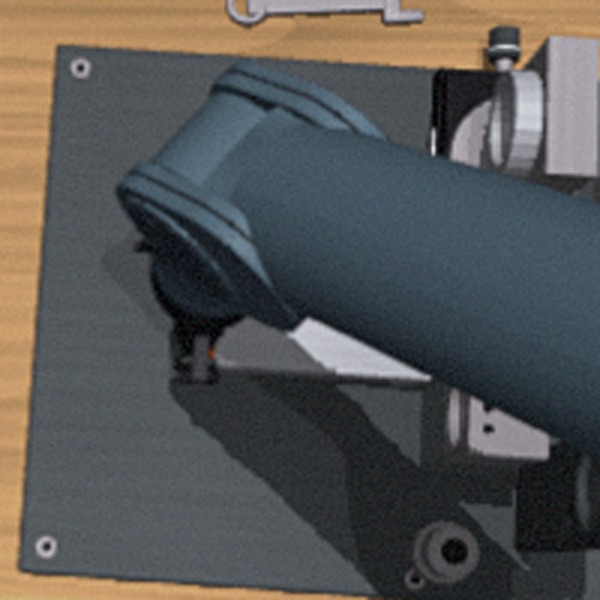

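View pics/s11.png

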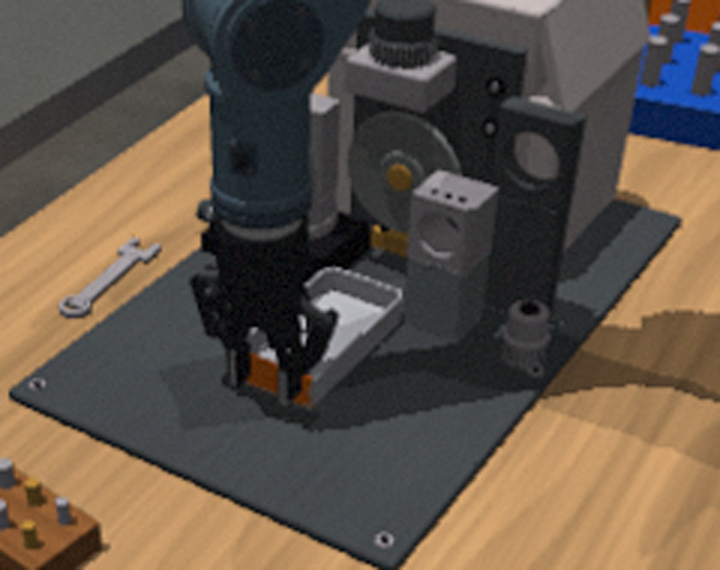

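The nose is now at the mouth and beside the pillar's foot (side crop (400,300)), and the push force is only 2 N. I continue in small steps and watch the force.

```bash
python3 -m creep '[[[-0.2,0,0,0,0,0,0],[-0.4,0,0,0,0,0,0],[-0.6,0,0,0,0,0,0],[-0.8,0,0,0,0,0,0],[-1,0,0,0,0,0,0],[-1.2,0,0,0,0,0,0],[-1.4,0,0,0,0,0,0],[-1.6,0,0,0,0,0,0],[-1.8,0,0,0,0,0,0],[-2,0,0,0,0,0,0]]]'
python3 look.py 12
```

```text
time: 21.25
position: [0.5501, 0.1464, 0.0347]
ee_rot: [0.725, 0.689, -0.001, 0.0]
wrist_force: [-0.5, 1.8, 0.3]
opening: 0.0426
t 21.25 tcp [0.5501 0.1464 0.0347] grinder [[-150.1   -0.4]] F [-0.5  1.8  0.3] open 0.0426
shift cm [-2.8  -6.96 -0.12]
turn deg [-0.05  0.08  0.07]
n 2 heading deg -86.1 panel len 2 rear [-138.   -34.2] centre [-132.3 -119. ] nose [-126.5 -203.8]
```

View pics/s12.png

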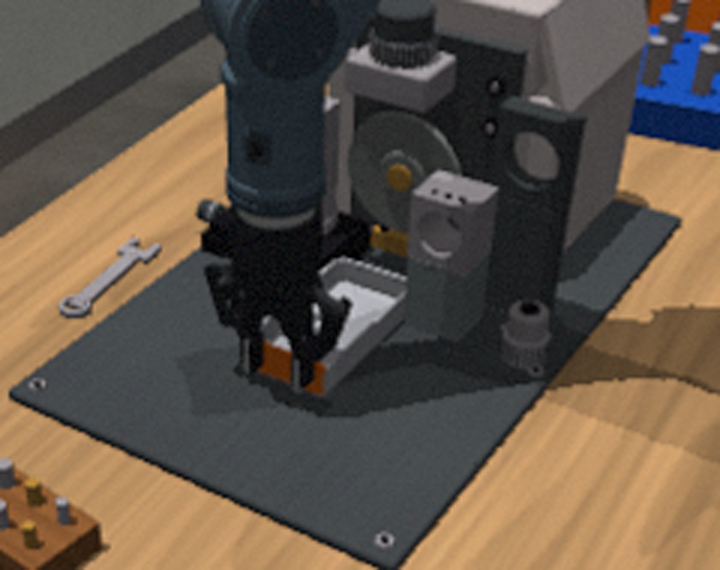

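The nose is in the gap at about +30 mm without resistance. I carry on.

```bash
python3 -m creep '[[[-0.3,0,0,0,0,0,0],[-0.6,0,0,0,0,0,0],[-0.9,0,0,0,0,0,0],[-1.2,0,0,0,0,0,0],[-1.5,0,0,0,0,0,0],[-1.8,0,0,0,0,0,0],[-2.1,0,0,0,0,0,0],[-2.4,0,0,0,0,0,0],[-2.7,0,0,0,0,0,0],[-3,0,0,0,0,0,0],[-3.3,0,0,0,0,0,0],[-3.5,0,0,0,0,0,0]]]'
python3 -m creep '[[[-0.3,0,0,0,0,0,0],[-0.6,0,0,0,0,0,0],[-0.9,0,0,0,0,0,0],[-1.2,0,0,0,0,0,0],[-1.5,0,0,0,0,0,0],[-1.8,0,0,0,0,0,0],[-2.1,0,0,0,0,0,0],[-2.4,0,0,0,0,0,0],[-2.7,0,0,0,0,0,0],[-3,0,0,0,0,0,0]]]'
python3 look.py 13
```

```text
time: 22.55
position: [0.5483, 0.1105, 0.0347]
ee_rot: [0.725, 0.689, -0.001, 0.0]
wrist_force: [0.5, 1.7, 0.2]
opening: 0.0429
time: 23.55
position: [0.5467, 0.0802, 0.0347]
ee_rot: [0.725, 0.689, -0.001, 0.0]
wrist_force: [-0.4, 1.7, 0.5]
opening: 0.0425
t 23.55 tcp [0.5467 0.0802 0.0347] grinder [[-83.8  -0.4]] F [-0.4  1.7  0.5] open 0.0425
shift cm [ 3.82 -6.96 -0.13]
turn deg [-0.07  0.14  0.02]Traceback (most recent call last):
  File "look.py", line 8, in <module>
    pose(i,p)
    ~~~~^^^^^
  File "g.py", line 22, in pose
    vx,vy,x,y=cv2.fitLine(Q.astype('f4'),cv2.DIST_HUBER,0,.01,.01).ravel()
              ~~~~~~~~~~~^^^^^^^^^^^^^^^^^^^^^^^^^^^^^^^^^^^^^^^^^
cv2.error: OpenCV(4.12.0) /io/opencv/modules/imgproc/src/linefit.cpp:50: error: (-215:Assertion failed) count > 0 in function 'fitLine2D_wods'
```

View pics/s13.png

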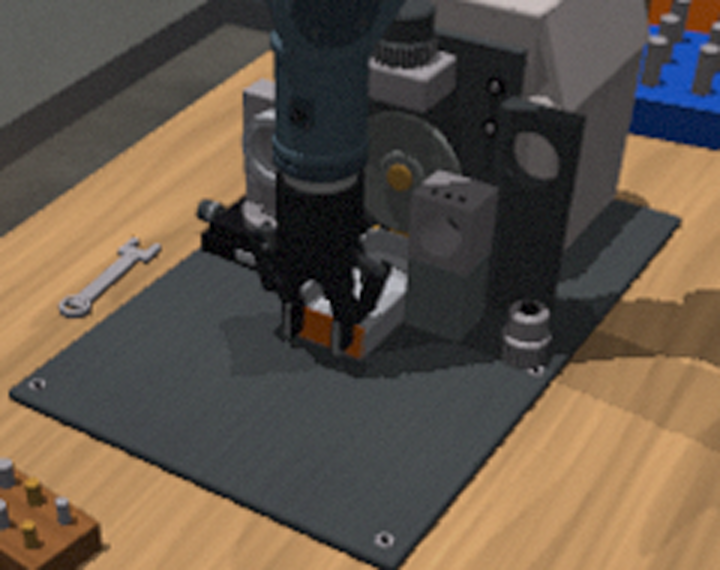

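```bash
python3 -m creep '[[[-0.15,0,0,0,0,0,0],[-0.3,0,0,0,0,0,0],[-0.45,0,0,0,0,0,0],[-0.6,0,0,0,0,0,0],[-0.6,0,0,0,0,0,0]]]'
python3 -m creep '[[[-0.1,0,0,0,0,0,0],[-0.1,0,0,0,0,0,0]]]'
python3 -m creep '[[[-0.1,0,0,0,0,0,0],[-0.1,0,0,0,0,0,0]]]'
```

```text
time: 24.15
position: [0.5464, 0.0734, 0.0348]
ee_rot: [0.725, 0.688, -0.002, 0.001]
wrist_force: [1.0, 0.6, 0.3]
opening: 0.0426
time: 24.35
position: [0.5465, 0.0732, 0.0348]
ee_rot: [0.725, 0.688, -0.001, 0.0]
wrist_force: [0.6, 3.9, -1.3]
opening: 0.0425
time: 24.55
position: [0.5465, 0.0731, 0.0349]
ee_rot: [0.725, 0.689, -0.0, -0.0]
wrist_force: [0.4, 5.1, -0.8]
opening: 0.0426
```

```bash
python3 -m creep '[[[-0.2,0,0,0,0,0,0],[-0.4,0,0,0,0,0,0],[-0.4,0,0,0,0,0,0]]]'
python3 -m creep '[[[-0.4,0,0,0,0,0,0],[-0.8,0,0,0,0,0,0],[-0.8,0,0,0,0,0,0]]]'; python3 - <<'E'
from mv import *
to(gr=[-.075,0],z=.034,yaw=180)
E
```

```text
time: 24.85
position: [0.5464, 0.0731, 0.0353]
ee_rot: [0.725, 0.689, 0.002, -0.002]
wrist_force: [0.7, 11.5, -1.2]
opening: 0.0427
time: 25.15
position: [0.5464, 0.073, 0.0362]
ee_rot: [0.723, 0.69, 0.007, -0.004]
wrist_force: [-1.7, 19.5, -0.6]
opening: 0.0427
t 25.15 tcp [0.5464 0.073  0.0362] grinder [[-76.6  -0.3]] F [-1.7 19.5 -0.6] open 0.0427
shift cm [-0.17  0.03  0.22]
turn deg [ 0.17 -0.92  0.32]
```

It meets a solid stop at about 20 N, and the TCP is within 1–2 mm of the predicted home position. I back off straight, rise and look.

```bash
python3 -m creep '[[[0.5,0,0,0,0,0,0],[1.5,0,0,0,0,0,0],[3,0,-1,0,0,0,0],[6,0,-5,0,0,0,0],[10,0,-9,0,0,0,0],[14,-5,-12,0,0,0,0],[18,-10,-12,0,0,0,0],[20,-15,-12,0,0,0,0],[20,-18,-12,0,0,0,0],[20,-18,-12,0,0,0,0]]]'
python3 look.py 14
```

```text
time: 26.15
position: [0.3707, 0.2813, 0.1599]
ee_rot: [0.721, 0.693, 0.006, -0.004]
wrist_force: [-0.0, -0.1, 0.5]
opening: 0.0426
t 26.15 tcp [0.3707 0.2813 0.1599] grinder [[-275.5 -186.6]] F [-0.  -0.1  0.5] open 0.0426
shift cm [-15.67  11.45  12.18]
turn deg [ 0.14 -0.88  0.67]
n 70 heading deg -0.0 panel len 87 rear [-67.1  -0.5] centre [17.9 -0.6] nose [102.9  -0.6]
```

View pics/s14.png

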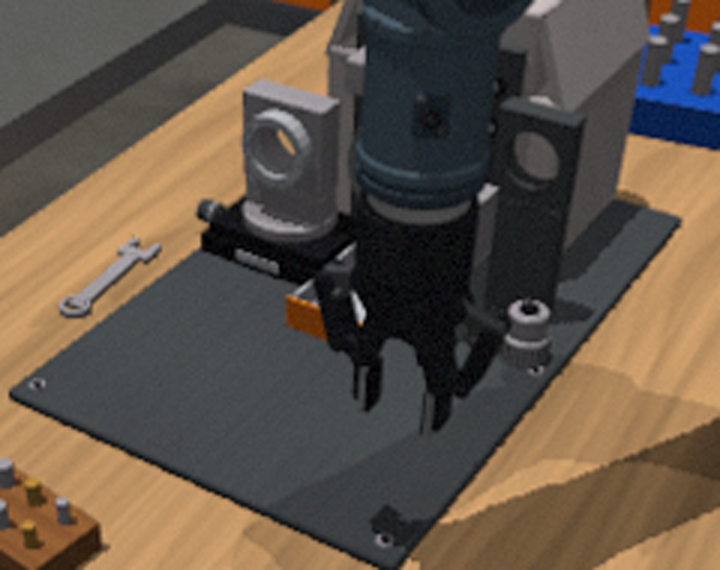

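View pics/t14.png

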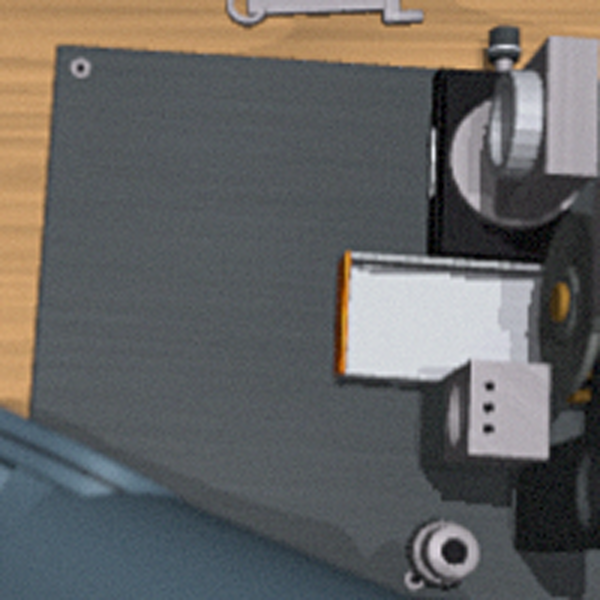

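The tray sits square: heading 0.0°, y=-0.6 mm, rear panel at x=-67 mm (home is -65, accuracy about 2 mm). It stopped solidly, and the chuck, spanner and block are unchanged in the views. The robot is clear, so I hand in.

```bash
python3 - <<'E'
from workcell import ticket, robot
print(robot.state()['dq'].round(3)); print(ticket.hand_in())
E
```

```text
[ 0.04   0.03   0.055 -0.055  0.022  0.003  0.034]
the job is handed in; nothing more can be done
None
```

The grit tray is back in the grinder and, by my last measurements, fully home against the stop bar. I handed the job in at about 26 s of the 72 s; hand-in gives no verdict.

**What I did:**
- I squared the tray with fingertip nudges at the nose side and the rear side.
- I pushed its rear panel with two half-open fingers to just before the gap.
- A clear view there showed the tray about 7 mm off the gap's middle. Both cameras also put the middle 2 mm from my first estimate, so I corrected the frame.
- I pushed the tray flat sideways by about 7 mm, then through the gap, which needed only about 2 N. It came up against a solid stop, where I pressed to about 20 N before backing off straight.

**Last checks (top camera after retreating):**

| Check | Measured | Required |
|---|---|---|
| Heading | 0.0° | within 0.05 rad (2.9°) |
| Nose off the middle line | -0.6 mm | within 8 mm |
| Nose beyond the mouth | 102.9 mm | over 100 mm, home 105 mm |

- **Nose position:** the 2 mm shortfall from 105 mm is about the calibration accuracy. I took the solid stop as the sign that it is home, because the wheel hid the nose and stop bar from above.
- **Height and tilt:** I did not measure these at the end; the tray looked flat in both views.
- **Bystanders:** the chuck and spanner looked unmoved in the final views. The block showed only at the edge of the side crop and looked unmoved.
- **Robot:** it was clear of everything, though its joints were still settling slightly (up to 0.055 rad/s) when I handed in.
- **Discarded readings:** several mid-push tray poses were thrown out because the arm hid the orange panel, and one failed outright.

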